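Bolt down the dust shield stand and index the shield one hole

ROBOT

A 6-joint arm with a two-finger parallel gripper is mounted at the origin on the work surface. World frame = base frame: x ahead of the robot, y to its left, z up, the work surface at z = 0. Lengths are in mm, angles in rad, forces in N, time in s.
With the tool pointing down it reaches from about 350 to 975 mm from the base axis. Payload 7.1 kg.
Tool frame: the origin (TCP) lies on the mounting face of the last link; the fingertips stand 182 mm ahead of it and the grasp point (between the pads) lies 163 mm ahead of it (ctrl.finger_overhang is the distance from the TCP to the fingertips, in mm); z points along the fingers, y is the direction in which the jaws open and shut (so a half turn about z gives the same grasp; the last joint's range is limited). The gripper opens to 88 mm and grips with 3 to 60 N. Pads are 20 mm wide; open, the fingers measure 115 mm over their backs; the gripper's body (75 mm by 178 mm) begins 61 mm behind the grasp point.
Start: joints at [1.277, 0.423, 1.63, -0, 1.089, -0.019], TCP at [169.565, 601.543, 404.675] pointing down, gripper open.
Joint ranges: [-3, 3], [-0.9, 2.11], [0.09, 2.58], [-1.31, 4.45], [0.11, 2.69], [-2.54, 2.54]. Speed limits (rad/s): [2.39, 2.39, 3.01, 3.14, 3.14, 3.14].

INTERFACE

Orientations are given as a rotation vector (axis times angle).
In Python, from workcell import ctrl, viewer, recognise gives the robot as it stands.
- The arm moves only by the shell command python3 -m handwheel 'ROWS'. ROWS is JSON, a list of rows, each an object of numbers: "gripper": the closure, from 0 (fully open) to 1 (shut); "tx", "ty", "tz": the shift along the tool's x, y, z in m; "rx", "ry", "rz": the turn, a rotation vector about the tool's x, y, z in degrees. In form: [{"gripper": .., "tx": .., "ty": .., "tz": .., "rx": .., "ry": .., "rz": ..}, ...]. A call has 1 to 8 rows; each row shifts and turns the commanded pose from where the row before left it, along the tool's axes as they then stand; what a row does not reach is not made up. A row lasts 1/8 s, in which the tool goes at most 62.5 mm and 10.7 degrees, less where a joint would pass 70% of its speed; a pose out of reach is approached as far as the arm can. A call with a gripper value outside its range is refused whole. The fingers move at their own pace and stop on an object; the grip force is fixed at half the most. Time passes only in rows, so rows that do not move let the fingers close. It gives the time, the measured TCP pose, the force and the opening at its end, in the units of the state.
- ctrl.get_obs(): the state, without advancing time (a new reading comes with each control period).
- viewer.get_image(name): name is "scene" or "side" or "wrist"; returns a dict with "image" (384x512x3 uint8, red, green, blue), "range_z" (384x512 float32, mm along the optical axis (not along the pixel's ray), 0 where there is no reading), "vfov" (degrees; the focal length in pixels is half the picture's height over the tangent of half this angle, whatever the lens; pixels are square), "cx", "cy" (the principal point, pixels), "k1" (the pictures are not rectified: a ray, as slopes to the right and down, at radius r is drawn at 1 + k1 r^2 times it, then the intrinsics apply), "extrinsics" (4x4, takes a point from world to camera coordinates); the wrist camera has in their place "T_tool_cam" (4x4, takes a point from camera to tool coordinates, whose origin is the TCP and whose axes are the flange's). Camera axes: x right, y up, looking along -z (the intrinsics and any distortion apply to the point x, -y, -z); pixel columns grow to the right and rows downward; lengths in mm; the calibration is good to about 2 mm. A picture is of the moment at which its call begins: read the wrist's pose just before it.
- ctrl.close_job(): hands the job in, once; it reports no verdict.
Trained networks look in a picture, given as the dict that the camera call returned (one of the last four; its "shot" number tells which), for a name from the list of things; names that differ only in an ending like _2 or _b are one class to them, and where a whole thing is asked for, a point or a joint stands for the part that bears it (a point fixed in the world has none). Each returns a list of dicts, best first, with "p" (0 to 1); they miss things now and then, are a little off and sometimes report something else, mostly with a low value. They report only what shows in the picture. A call takes as long as a camera call. They do not tell look-alikes from the thing itself.
- recognise(picture, name): "xy" ([column, row] as shares, 0 to 1, of the picture: columns of its width, rows of its height, amid what is visible of it).
The state is a dict: "t": time; "qpos": joint angles; "qvel": joint speeds; "joint_torque": joint torques, N m; "ee_pos": TCP position; "orientation": TCP orientation; "ft_force": force on the tool from outside, world axes, zero at the start; "moment": the same for the moment, N m; "width": finger opening in mm.
Only numpy, scipy, OpenCV 4.12 (cv2) and the standard library are available. Lean on these libraries where they do the work, as an engineer would, in place of code of your own. Each camera call takes 0.05 s, during which the arm holds its last target.

TASK

On the dental lab bench, first slide the barrel bolt at the front of the dust shield's stand fully home into its keeper, so that the stand is locked to its dock plate. Then pull up the shield's spring lock plunger, slide the shield along its rail by exactly one hole towards the articulator (the hinged frame with the plaster casts), and let the pin drop fully into that hole. Finish while still holding the plunger's knob with the pin home, do not let go of it (a colleague then tightens the clamp screw), and leave the other things on the bench where they are.

Things in the scene. Friction and masses are not known exactly. Their poses are not given: they have to be found in the camera images.
- stand: dust shield stand, fixed: a white foot plate (226 mm in x, 340 mm in y, top 16 mm above the bench) on a steel dock plate; two end posts carry a level square tube, the rail. Origin on the bench right below the middle of the rail; z up, y along the rail, -x side towards the robot (yaw within 0.3 rad). A translucent blue shield (180 mm wide, top 120 mm up) hangs from the sleeve on the rail's +x side
- rail_mid (a point): middle hole of the rail, at its top face, 102 mm above the bench: the rail is an aluminium tube 24 mm square and 256 mm long, with seven round index holes in a row along its top, 30 mm apart. Covered by the sleeve at the start
- bolt (a joint): travel of the steel barrel bolt (m): about 0 to 0.008 at the start (drawn), 0.036 fully home against its stop, with its rod through the keeper. The rod lies along the stand's y at stand x = -0.130, 28 mm above the bench, and moves towards the stand's -y; about 2 to 3 N move it and it stays where it is left
- bolt_knob (a point): middle of the bolt's upright steel knob, 65 mm above the bench: 20 mm diameter, 22 mm tall, on a 9 mm stem that rises from the rod. It moves with the bolt (at stand x = -0.130, y = -0.100 with the bolt at 0, y = -0.136 fully home). The fixed guides of the bolt beside it are 37 mm high
- keeper (a point): middle of the steel keeper bridge on the dock plate that the rod enters, 39 mm high, fixed at stand x = -0.130, y = -0.196
- sleeve (a joint): position (m) of the sleeve that carries the shield and the plunger along the rail, growing towards the stand's +y; 0 with the pin in the middle hole (where it starts), plus or minus 0.030 in the holes next to it. The pin has about 1.5 mm of play in a hole. Once the pin is clear of the hole about 3 N slide the sleeve, and it stays where it is left
- plunger (a joint): lift (m) of the spring lock plunger on top of the sleeve: 0 with the pin fully home in a hole, 0.014 pulled all the way up. The pin clears the hole at 0.009. The spring pushes it down with 5.6 N at 0 and 10.5 N at 0.014; let go between two holes, the pin rides on the rail and drops into the next hole it meets
- plunger_knob (a point): middle of the plunger's black round knob, the highest part of the sleeve: upright axis, 26 mm diameter, 25 mm tall, centre 140 mm above the bench with the pin home. It moves up and down with the plunger and along the rail with the sleeve. Below it a 16 mm wide housing stands on the sleeve, whose top is 106 mm above the bench
- articulator_mid (a point): middle of the articulator, the metal hinged frame with two plaster casts (100 x 85 x 95 mm, 45 mm up), which stands beside one end of the stand, on its +y or its -y side. Not to be moved
- bowl_mid (a point): middle of the grey rubber mixing bowl (110 mm wide, 60 mm high) beside the other end of the stand. Not to be moved
- model_mid (a point): middle of a loose plaster tooth model (64 mm wide, 31 mm high with its teeth) on the foot plate. Not to be moved
- jar_mid (a point): middle of a small white jar (36 mm wide, 45 mm high) on the foot plate. Not to be moved
- powderjar_mid (a point): middle of a white jar (64 mm wide, 85 mm high) behind the stand. Not to be moved
- waxknife_mid (a point): middle of the wooden handle of a steel wax knife, 190 mm long, lying on the bench in front. Not to be moved
- modelbrush_mid (a point): middle of the wooden handle of a small brush, 145 mm long, lying on the bench in front. Not to be moved
Mind the look-alikes: they are no part of the job. What is shaped like the part that bears articulator_mid but purple is not meant.

How it is judged (in metres and radians):
On the way, in this order (a step that is already met when the one before it is completed fails the run):
1. the barrel bolt is home in its keeper (value of joint bolt above 0.03 m), for 0.2 s.
2. the plunger is pulled clear of its hole with the bolt home (value of joint bolt above 0.03 m and value of joint plunger above 0.0075 m), for 0.1 s.
3. the pin is home in the next hole towards the articulator (value of joint bolt above 0.03 m and ((y of articulator_mid in the frame of stand above 0 m and value of joint sleeve between 0.026 and 0.034 m) or (y of articulator_mid in the frame of stand below 0 m and value of joint sleeve between -0.034 and -0.026 m)) and value of joint plunger below 0.002 m), for 0.2 s.
At the end, for the whole second after the job is handed in: the bolt is within 6 mm of fully home (joint above 0.030 m), the sleeve is within 4 mm of the hole next to the middle one on the articulator's side, the pin is within 2 mm of fully home, and the fingers still hold the plunger's knob with more than 2 N (all of step 3 and contact force between the fingers and plunger above 2 N); the arm keeps its last pose, push and grip.
It fails at once if another thing on the bench was moved by more than 20 mm (distance of any of model_mid, jar_mid, powderjar_mid, articulator_mid, bowl_mid, waxknife_mid, modelbrush_mid from where it was at the start of the episode above 0.02 m).
It also fails if it takes over 42 s, if anything falls off the work surface, if the arm or the gripper's body presses on something with over 40 N, if the wrist force passes 120 N, or if a joint passes its speed limit or range.

## Working session

There is one attempt and no reset: what is moved stays moved. The work goes in short steps, Python scripts to look and compute and a shell command to move; the robot and the scene stay as the last step left them, time stands still between calls to the robot, and variables do not carry over. Pictures are saved under pics/ and viewed, and the job is handed in when it is done.

```bash
ls; mkdir -p pics
cat > h.py <<'E'
import numpy as np, cv2
from workcell import ctrl, viewer, recognise
from scipy.spatial.transform import Rotation as R
def save(im,n): cv2.imwrite('pics/'+n,im['image'][:,:,::-1])
def cam2world(im,obs):
    if 'extrinsics' in im: return np.linalg.inv(np.array(im['extrinsics']))
    T=np.eye(4);T[:3,:3]=R.from_rotvec(obs['orientation']).as_matrix();T[:3,3]=obs['ee_pos']
    return T@np.array(im['T_tool_cam'])
def allpts(im,obs=None):
    H,W=im['range_z'].shape
    f=H/2/np.tan(np.radians(im['vfov'])/2)
    K=np.array([[f,0,im['cx']],[0,f,im['cy']],[0,0,1]])
    u,v=np.meshgrid(np.arange(W),np.arange(H))
    p=np.stack([u,v],-1).reshape(-1,1,2).astype(float)
    s=cv2.undistortPoints(p,K,np.array([im['k1'],0,0,0,0.])).reshape(H,W,2)
    z=im['range_z'].astype(float)
    P=np.stack([s[...,0]*z,-s[...,1]*z,-z,np.ones_like(z)],-1)
    Wd=P@cam2world(im,obs).T
    Wd[z==0]=np.nan
    return Wd[...,:3]
E
python3 - <<'E'
from h import *
o=ctrl.get_obs();print({k:np.round(v,3) for k,v in o.items()})
names="bolt bolt_knob keeper sleeve plunger_knob articulator_mid bowl_mid model_mid jar_mid powderjar_mid waxknife_mid modelbrush_mid stand".split()
for n in ['scene','side','wrist']:
    o=ctrl.get_obs();im=viewer.get_image(n);save(im,n+'0.png');np.savez('/tmp/'+n+'0.npz',P=allpts(im,o),img=im['image'])
    P=allpts(im,o);print(n,im['vfov'],im['k1'],np.round(cam2world(im,o)[:3,3]))
    for m in names:
        for r in recognise(im,m)[:2]:
            c,w=int(r['xy'][0]*512),int(r['xy'][1]*384)
            print(m,round(r['p'],2),c,w,np.round(P[min(w,383),min(c,511)]))
print(ctrl.get_obs()['t'])
E
```

```text
pics
{'t': np.float64(0.0), 'qpos': array([ 1.277,  0.424,  1.631,  0.   ,  1.089, -0.019]), 'qvel': array([-0.   , -0.   , -0.   ,  0.001,  0.001,  0.001]), 'joint_torque': array([ 2.0000e-03, -5.4465e+01, -2.7367e+01,  6.4000e-02,  2.3000e-02,
       -0.0000e+00]), 'ee_pos': array([169.512, 601.281, 403.903]), 'orientation': array([-4.300e-01, -3.112e+00,  2.000e-03]), 'ft_force': array([-0.212, -0.101, -0.097]), 'moment': array([ 0.001, -0.019, -0.015]), 'width': np.float64(88.103)}
scene 48.96893858481167 -0.0993520192155101 [1318.  233. 1052.]
bolt 0.42 240 184 [ 450. -125.   31.]
bolt 0.41 299 223 [545. 100.  33.]
bolt_knob 0.41 244 181 [ 402. -130.   -4.]
keeper 0.75 247 218 [616. -41.  86.]
keeper 0.47 147 183 [ 528. -432.   13.]
sleeve 0.96 246 225 [661. -27. 116.]
plunger_knob 0.48 244 203 [612. -49. 147.]
articulator_mid 0.95 408 249 [578. 419.  85.]
articulator_mid 0.59 376 289 [724. 353.  76.]
bowl_mid 0.64 145 182 [ 530. -437.   18.]
bowl_mid 0.38 249 219 [621. -33.  92.]
model_mid 0.61 297 221 [540.  93.  33.]
jar_mid 0.48 277 198 [491.  13.  58.]
powderjar_mid 0.77 22
[... 407 characters left out ...]
.]
articulator_mid 0.67 212 117 [534. 385.  64.]
articulator_mid 0.66 260 118 [680. 308.  81.]
bowl_mid 0.57 315 330 [ 566. -410.    7.]
bowl_mid 0.31 210 117 [527. 384.  67.]
model_mid 0.75 241 184 [538.  93.  38.]
model_mid 0.48 162 164 [329. 295.  -4.]
jar_mid 0.64 263 235 [540. -97.  19.]
jar_mid 0.62 235 250 [ 444. -125.   33.]
powderjar_mid 0.94 331 193 [768. -62.  77.]
waxknife_mid 0.64 148 169 [280. 279.   8.]
modelbrush_mid 0.75 201 337 [ 283. -327.    8.]
modelbrush_mid 0.61 233 249 [ 440. -121.   34.]
stand 0.72 265 238 [ 543. -106.   15.]
stand 0.48 153 169 [295. 269.  13.]
wrist 70.34143946434163 -0.04848808927435746 [ 94. 623. 386.]
waxknife_mid 0.65 61 246 [200. 273.   9.]
2.1
```

View images.

View pics/scene0.png

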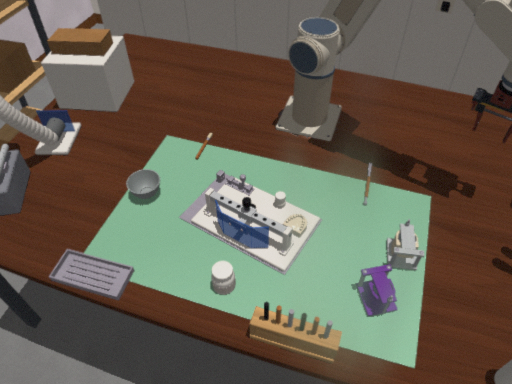

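View pics/side0.png

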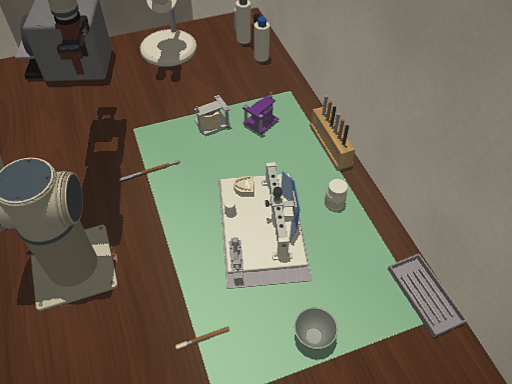

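The scene and side views show the grey articulator at the stand's +y end (408,249 in scene), with the purple look-alike beside it, and the bowl at the -y end. The bolt is at the front-left of the plate (240,184). So the shield slides +y. Next I fit the stand's pose.

Run:
```python
from h import *
for n in ['scene','side']:
    d=np.load(f'/tmp/{n}0.npz');P=d['P'];img=d['img'].astype(int)
    x,y,z=P[...,0],P[...,1],P[...,2]
    box=(x>380)&(x<760)&(y>-300)&(y<250)
    rail=box&(z>93)&(z<109)&(img.max(-1)-img.min(-1)<40)
    Q=P[rail][:,:2];(cx,cy),wh,a=cv2.minAreaRect(Q.astype(np.float32));print(n,'rail',len(Q),cx,cy,wh,a)
    vx,vy,x0,y0=cv2.fitLine(Q.astype(np.float32),cv2.DIST_HUBER,0,.01,.01).ravel();print(vx,vy,x0,y0, np.degrees(np.arctan2(-vx*np.sign(vy),abs(vy))))
    pl=box&(z>10)&(z<22)&(img.min(-1)>120)
    Q=P[pl][:,:2];print('plate',len(Q),cv2.minAreaRect(Q.astype(np.float32)))
    kn=box&(z>122)&(z<160);Q=P[kn];print('knob',len(Q),Q.mean(0),Q.min(0),Q.max(0))
    bk=box&(x<520)&(z>55)&(z<85);Q=P[bk];print('boltknob',len(Q),np.round(Q,0)[:40].tolist())
    ys,xs=np.where(bk);print(list(zip(xs,ys))[:40])
    i=cv2.resize(d['img'][140:300,170:330,::-1],None,fx=3.6,fy=3.6,interpolation=cv2.INTER_CUBIC);cv2.imwrite(f'pics/{n}0z.png',i)
```

```text
scene rail 800 613.9967041015625 -47.35295104980469 (286.2347106933594, 92.21048736572266) 83.96376037597656
0.23852868 0.97113544 605.64764 -38.78437 -13.799717
plate 2950 ((557.7215576171875, -35.66737365722656), (340.94732666015625, 229.11073303222656), 75.92389678955078)
knob 87 [605.94525957 -46.53444956 143.77447366] [ 588.12653751 -140.75659549  122.03117184] [663.81855894 -34.81987628 154.09613681]
boltknob 114 [[446.0, -118.0, 77.0], [438.0, -118.0, 70.0], [451.0, -123.0, 76.0], [444.0, -123.0, 70.0], [447.0, -118.0, 74.0], [444.0, -116.0, 72.0], [447.0, -111.0, 76.0], [455.0, -122.0, 76.0], [452.0, -120.0, 74.0], [454.0, -115.0, 77.0], [449.0, -114.0, 73.0], [450.0, -110.0, 75.0], [443.0, -109.0, 69.0], [456.0, -122.0, 72.0], [460.0, -116.0, 78.0], [452.0, -116.0, 70.0], [452.0, -113.0, 71.0], [452.0, -109.0, 72.0], [451.0, -106.0, 73.0], [457.0, -121.0, 69.0], [459.0, -117.0, 72.0], [456.0, -115.0, 70.0], [453.0, -113.0, 68.0], [454.0, -109.0, 70.0], [450.0, -107.0, 67.0], [455.0, -122.0, 62.0], [457.0, -118.0, 65.0], [459.0, -114.0, 68.0], [457.0, -111.0, 67.0], [455.0, -
[... 3360 characters left out ...]
.int64(229), np.int64(201)), (np.int64(230), np.int64(201)), (np.int64(231), np.int64(201)), (np.int64(232), np.int64(201)), (np.int64(233), np.int64(201)), (np.int64(224), np.int64(202)), (np.int64(225), np.int64(202)), (np.int64(226), np.int64(202)), (np.int64(227), np.int64(202)), (np.int64(228), np.int64(202)), (np.int64(229), np.int64(202)), (np.int64(230), np.int64(202)), (np.int64(231), np.int64(202)), (np.int64(232), np.int64(202)), (np.int64(233), np.int64(202)), (np.int64(234), np.int64(202)), (np.int64(224), np.int64(203)), (np.int64(225), np.int64(203)), (np.int64(226), np.int64(203)), (np.int64(227), np.int64(203)), (np.int64(228), np.int64(203)), (np.int64(229), np.int64(203))]
```

The plate and rail fits agree: yaw is about -14°, the plunger knob is near (604,-50), and the bolt knob near (453,-116). That matches the given geometry. Now I work out the approach.

```bash
cat >> h.py <<'E'
def plan(target, yaw_deg, pitch=None):
    """tool y along stand y; returns turn (tool) and shift in tool axes before/after the turn"""
    o=ctrl.get_obs();M=R.from_rotvec(o['orientation']).as_matrix()
    best=None
    for s in (1,-1):
        a=np.radians(yaw_deg);y=s*np.array([-np.sin(a),np.cos(a),0]);z=np.array([0,0,-1.]);x=np.cross(y,z)
        G=np.stack([x,y,z],1);rv=R.from_matrix(M.T@G).as_rotvec(degrees=True)
        d=np.array(target)-o['ee_pos']
        if best is None or np.linalg.norm(rv)<np.linalg.norm(best[0]): best=(rv,M.T@d/1000,G.T@d/1000)
    print('t',o['t'],'tcp',np.round(o['ee_pos'],1),'q6',o['qpos'][5]);print('turn deg',np.round(best[0],2),'shift before',np.round(best[1],4),'after',np.round(best[2],4))
E
python3 - <<'E'
from h import *
M=R.from_rotvec(ctrl.get_obs()['orientation']).as_matrix();print(M.round(3))
plan([500,300,404],-14)
plan([470,-110,400],-14)
im=viewer.get_image('wrist');print(np.round(im['T_tool_cam'],3))
E
```

```text
[[-0.962  0.271  0.   ]
 [ 0.271  0.962 -0.   ]
 [-0.    -0.    -1.   ]]
t 2.1 tcp [169.6 601.5 404.7] q6 -0.019020220807192456
turn deg [-0.    0.   -1.74] shift before [-0.3999 -0.2006  0.0007] after [-0.3936 -0.2126  0.0007]
t 2.1 tcp [169.6 601.5 404.7] q6 -0.019020220807192456
turn deg [-0.    0.   -1.74] shift before [-0.4822 -0.6033  0.0047] after [-0.4637 -0.6177  0.0047]
[[ 1.0000e-03  9.5900e-01  2.8300e-01  7.8237e+01]
 [ 1.0000e+00 -1.0000e-03  0.0000e+00  4.8200e-01]
 [ 0.0000e+00  2.8300e-01 -9.5900e-01  1.8662e+01]
 [ 0.0000e+00  0.0000e+00  0.0000e+00  1.0000e+00]]
```

View pics/side0z.png

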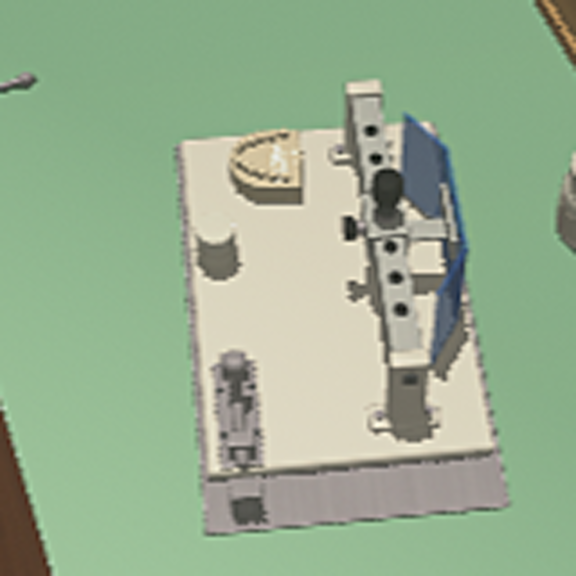

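View pics/scene0z.png

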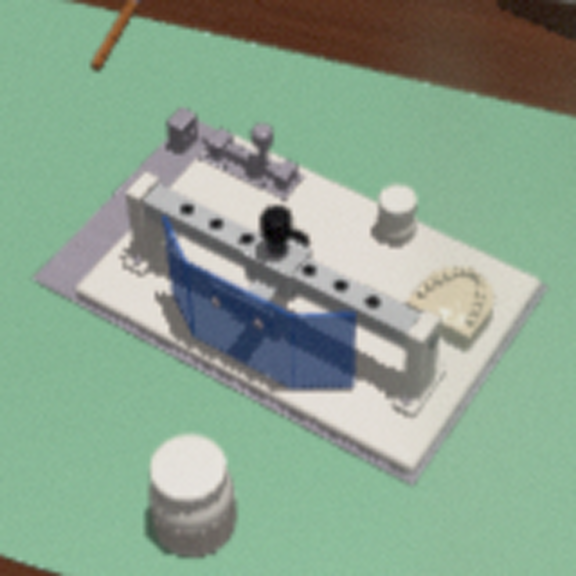

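```bash
python3 -m handwheel '[{"rz":-1.74},{"tx":-0.045,"ty":-0.035},{"tx":-0.045,"ty":-0.035},{"tx":-0.045,"ty":-0.035},{"tx":-0.045,"ty":-0.035},{"tx":-0.045,"ty":-0.035},{"tx":-0.045,"ty":-0.035},{"tx":-0.045,"ty":-0.035}]'; python3 -m handwheel '[{"tx":-0.0186,"ty":-0.0466},{"tx":-0.0186,"ty":-0.0466},{"tx":-0.0186,"ty":-0.0466},{"tx":-0.0186,"ty":-0.0466},{"tx":-0.0186,"ty":-0.0466},{"tx":-0.0186,"ty":-0.0466},{"tx":-0.0186,"ty":-0.0466},{"tx":-0.0186,"ty":-0.0466}]'; python3 -m handwheel '[{},{}]'
python3 - <<'E'
from h import *
o=ctrl.get_obs();im=viewer.get_image('wrist');save(im,'w1.png');P=allpts(im,o);np.savez('/tmp/w1.npz',P=P,img=im['image'])
for m in ['bolt_knob','plunger_knob','keeper']:
    for r in recognise(im,m)[:2]:
        c,w=int(r['xy'][0]*512),int(r['xy'][1]*384);print(m,round(r['p'],2),c,w,np.round(P[w,c]))
plan([450,-118,300],-14)
E
```

```text
t 2.35 tcp [169.6 601.5 404.7] q6 -0.019000016998371942
turn deg [-0.   -0.   -1.75] shift before [-0.4652 -0.6164  0.1047] after [-0.4462 -0.6303  0.1047]$[0]: bad value
$[0]: bad value
$[0]: bad value
```

View pics/w1.png

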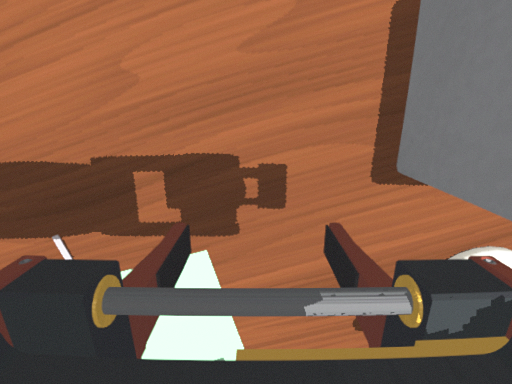

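The rows were refused and nothing moved; the view still shows bare bench and the open fingers. Each row probably needs every key.

```bash
python3 -m handwheel '[{"gripper":0,"tx":0,"ty":0,"tz":0,"rx":0,"ry":0,"rz":-1.74},{"gripper":0,"tx":-0.045,"ty":-0.035,"tz":0,"rx":0,"ry":0,"rz":0},{"gripper":0,"tx":-0.045,"ty":-0.035,"tz":0,"rx":0,"ry":0,"rz":0},{"gripper":0,"tx":-0.045,"ty":-0.035,"tz":0,"rx":0,"ry":0,"rz":0},{"gripper":0,"tx":-0.045,"ty":-0.035,"tz":0,"rx":0,"ry":0,"rz":0},{"gripper":0,"tx":-0.045,"ty":-0.035,"tz":0,"rx":0,"ry":0,"rz":0},{"gripper":0,"tx":-0.045,"ty":-0.035,"tz":0,"rx":0,"ry":0,"rz":0},{"gripper":0,"tx":-0.045,"ty":-0.035,"tz":0,"rx":0,"ry":0,"rz":0}]'
```

```text
t: 3.35
ee_pos: [416.9, 286.1, 405.0]
orientation: [0.381, 3.118, 0.001]
ft_force: [0.1, -0.2, 0.5]
width: 87.6
```

```bash
python3 -m handwheel '[{"gripper":0,"tx":-0.0164,"ty":-0.048,"tz":0.004,"rx":0,"ry":0,"rz":0},{"gripper":0,"tx":-0.0164,"ty":-0.048,"tz":0.004,"rx":0,"ry":0,"rz":0},{"gripper":0,"tx":-0.0164,"ty":-0.048,"tz":0.004,"rx":0,"ry":0,"rz":0},{"gripper":0,"tx":-0.0164,"ty":-0.048,"tz":0.004,"rx":0,"ry":0,"rz":0},{"gripper":0,"tx":-0.0164,"ty":-0.048,"tz":0.004,"rx":0,"ry":0,"rz":0},{"gripper":0,"tx":-0.0164,"ty":-0.048,"tz":0.004,"rx":0,"ry":0,"rz":0},{"gripper":0,"tx":-0.0164,"ty":-0.048,"tz":0.004,"rx":0,"ry":0,"rz":0},{"gripper":0,"tx":-0.0164,"ty":-0.048,"tz":0.004,"rx":0,"ry":0,"rz":0}]' && python3 -m handwheel '[{"gripper":0,"tx":0,"ty":0,"tz":0,"rx":0,"ry":0,"rz":0}]'
python3 - <<'E'
from h import *
o=ctrl.get_obs();im=viewer.get_image('wrist');save(im,'w2.png');P=allpts(im,o);np.savez('/tmp/w2.npz',P=P,img=im['image'])
for m in ['bolt_knob','plunger_knob']:
    for r in recognise(im,m)[:2]:
        c,w=int(r['xy'][0]*512),int(r['xy'][1]*384);print(m,round(r['p'],2),c,w,np.round(P[w,c]))
x,y,z=P[...,0],P[...,1],P[...,2]
b=(x>420)&(x<490)&(y>-160)&(y<-80)&(z>52)&(z<85)
Q=P[b];print(len(Q),Q.mean(0),Q.min(0),Q.max(0))
b=(x>420)&(x<490)&(y>-160)&(y<-80)&(z>71)&(z<85)
Q=P[b];print('top',len(Q),Q.mean(0),Q.min(0),Q.max(0))
b=(x>570)&(x<640)&(y>-90)&(y<-10)&(z>130)&(z<165)
Q=P[b];print('pk',len(Q),Q.mean(0) if len(Q) else 0)
plan([450,-118,230],-14)
E
```

```text
t: 4.35
ee_pos: [450.3, -118.5, 372.8]
orientation: [0.381, 3.118, -0.0]
ft_force: [0.8, -0.7, 0.0]
width: 87.9
t: 4.47
ee_pos: [450.5, -119.5, 372.7]
orientation: [0.388, 3.117, -0.001]
ft_force: [0.4, -0.1, 0.3]
width: 87.9
bolt_knob 0.91 256 177 [ 437. -117.   69.]
plunger_knob 0.62 356 334 [590. -58. 149.]
288 [ 444.9421022  -115.02814515   74.9064086 ] [ 436.93834869 -124.78985667   61.19759222] [ 455.76628518 -105.85803217   78.70409541]
top 255 [ 445.68373252 -115.22122241   76.02915767] [ 437.24488967 -124.78985667   71.19001536] [ 455.76628518 -105.93209728   78.70409541]
pk 293 [593.15852777 -54.98825954 146.28594951]
t 4.625 tcp [ 450.1 -116.4  372.6] q6 -1.605485544744274
turn deg [ 0.01 -0.02  0.01] shift before [-0.0003 -0.0016  0.1426] after [-0.0003 -0.0016  0.1426]
```

View pics/w2.png

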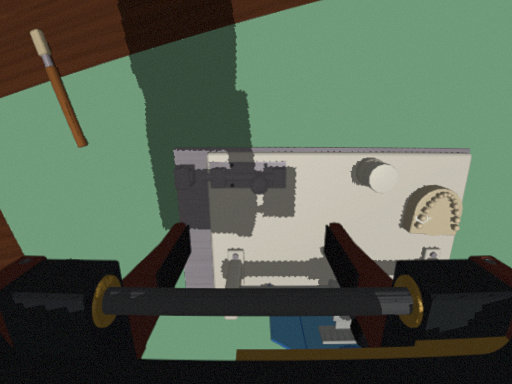

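The wrist view shows the bolt knob at (259,182), centred between the fingers, with its top at z=76 and its centre near (448,-115). I descend, close on it, then drag towards tool -y.

```bash
python3 -m handwheel '[{"gripper":0,"tx":0.0015,"ty":0.002,"tz":0.045,"rx":0,"ry":0,"rz":0},{"gripper":0,"tx":0,"ty":0,"tz":0.045,"rx":0,"ry":0,"rz":0},{"gripper":0.3,"tx":0,"ty":0,"tz":0.03,"rx":0,"ry":0,"rz":0},{"gripper":0.5,"tx":0,"ty":0,"tz":0.022,"rx":0,"ry":0,"rz":0},{"gripper":1,"tx":0,"ty":0,"tz":0,"rx":0,"ry":0,"rz":0},{"gripper":1,"tx":0,"ty":0,"tz":0,"rx":0,"ry":0,"rz":0},{"gripper":1,"tx":0,"ty":0,"tz":0,"rx":0,"ry":0,"rz":0},{"gripper":1,"tx":0,"ty":0,"tz":0,"rx":0,"ry":0,"rz":0}]'
python3 - <<'E'
from h import *
o=ctrl.get_obs();im=viewer.get_image('wrist');save(im,'w3.png');print(o['ee_pos'],o['width'],o['ft_force'])
E
```

```text
t: 5.62
ee_pos: [449.6, -114.4, 231.5]
orientation: [0.383, 3.117, -0.0]
ft_force: [0.0, 0.4, -0.8]
width: 31.3
[ 449.57111336 -114.4292813   231.50470209] 31.28619918716516 [ 0.02951127  0.42362061 -0.75181953]
```

View pics/w3.png

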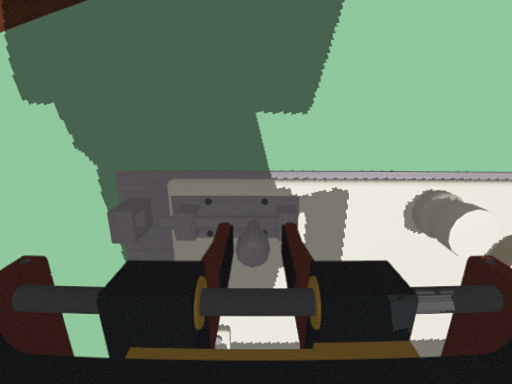

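The knob sits between the pads and the fingers are still closing (31 mm). I wait for them and then drag.

```bash
python3 -m handwheel '[{"gripper":1,"tx":0,"ty":0,"tz":0,"rx":0,"ry":0,"rz":0},{"gripper":1,"tx":0,"ty":0,"tz":0,"rx":0,"ry":0,"rz":0},{"gripper":1,"tx":0,"ty":-0.003,"tz":0,"rx":0,"ry":0,"rz":0},{"gripper":1,"tx":0,"ty":-0.007,"tz":0,"rx":0,"ry":0,"rz":0},{"gripper":1,"tx":0,"ty":-0.007,"tz":0,"rx":0,"ry":0,"rz":0},{"gripper":1,"tx":0,"ty":-0.006,"tz":0,"rx":0,"ry":0,"rz":0},{"gripper":1,"tx":0,"ty":-0.004,"tz":0,"rx":0,"ry":0,"rz":0}]';  python3 -m handwheel '[{"gripper":1,"tx":0,"ty":-0.002,"tz":0,"rx":0,"ry":0,"rz":0},{"gripper":1,"tx":0,"ty":-0.001,"tz":0,"rx":0,"ry":0,"rz":0}]'
```

```text
t: 6.55
ee_pos: [443.0, -140.8, 231.1]
orientation: [0.384, 3.117, 0.0]
ft_force: [-0.2, 1.3, 6.1]
width: 18.6
t: 6.8
ee_pos: [442.3, -143.6, 231.1]
orientation: [0.384, 3.117, 0.0]
ft_force: [0.6, 1.2, 5.9]
width: 18.7
```

```bash
python3 -m handwheel '[{"gripper":1,"tx":0,"ty":-0.002,"tz":0,"rx":0,"ry":0,"rz":0},{"gripper":1,"tx":0,"ty":-0.001,"tz":0,"rx":0,"ry":0,"rz":0}]';  python3 -m handwheel '[{"gripper":1,"tx":0,"ty":-0.0015,"tz":0,"rx":0,"ry":0,"rz":0},{"gripper":1,"tx":0,"ty":-0.0005,"tz":0,"rx":0,"ry":0,"rz":0}]'
```

```text
t: 7.05
ee_pos: [441.5, -146.5, 231.1]
orientation: [0.384, 3.117, 0.0]
ft_force: [1.2, 1.6, 6.3]
width: 18.6
t: 7.3
ee_pos: [441.1, -148.3, 231.1]
orientation: [0.384, 3.117, 0.001]
ft_force: [0.7, 5.8, 6.8]
width: 18.6
```

```bash
python3 -m handwheel '[{"gripper":1,"tx":0,"ty":-0.001,"tz":0,"rx":0,"ry":0,"rz":0},{"gripper":1,"tx":0,"ty":0,"tz":0,"rx":0,"ry":0,"rz":0}]'
python3 - <<'E'
from h import *
o=ctrl.get_obs();im=viewer.get_image('wrist');save(im,'w4.png')
E
```

```text
t: 7.55
ee_pos: [441.0, -148.6, 231.1]
orientation: [0.385, 3.117, 0.002]
ft_force: [2.9, 10.3, 7.1]
width: 18.6
```

View pics/w4.png

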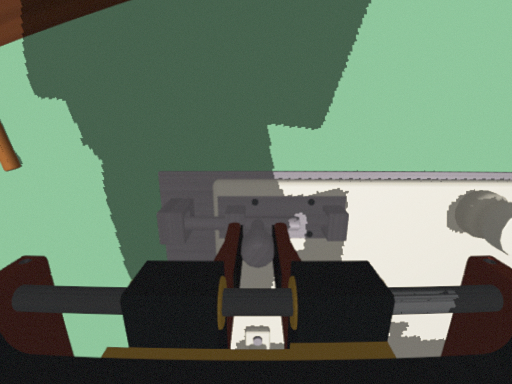

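The force rose to about 10 N and motion stopped after roughly 35 mm of travel, and the picture shows the rod through the keeper (180,220). The bolt is home. I release, rise and go over the plunger.

```bash
python3 -m handwheel '[{"gripper":0.4,"tx":0,"ty":0.0005,"tz":0,"rx":0,"ry":0,"rz":0},{"gripper":0.2,"tx":0,"ty":0,"tz":0,"rx":0,"ry":0,"rz":0},{"gripper":0,"tx":0,"ty":0,"tz":-0.045,"rx":0,"ry":0,"rz":0},{"gripper":0,"tx":0,"ty":0,"tz":-0.06,"rx":0,"ry":0,"rz":0},{"gripper":0,"tx":-0.03,"ty":0.034,"tz":-0.045,"rx":0,"ry":0,"rz":0},{"gripper":0,"tx":-0.03,"ty":0.034,"tz":0,"rx":0,"ry":0,"rz":0},{"gripper":0,"tx":-0.03,"ty":0.034,"tz":0,"rx":0,"ry":0,"rz":0},{"gripper":0,"tx":-0.03,"ty":0.034,"tz":0,"rx":0,"ry":0,"rz":0}]'; python3 -m handwheel '[{"gripper":0,"tx":-0.006,"ty":0,"tz":0,"rx":0,"ry":0,"rz":0},{"gripper":0,"tx":0,"ty":0,"tz":0,"rx":0,"ry":0,"rz":0}]'
python3 - <<'E'
from h import *
def cl(P,x0,y0,z1,z2):
    x,y,z=P[...,0],P[...,1],P[...,2];b=(abs(x-x0)<30)&(abs(y-y0)<30)&(z>z1)&(z<z2);Q=P[b]
    a=np.radians(-14);S=np.array([[np.cos(a),np.sin(a)],[-np.sin(a),np.cos(a)]]);q=(Q[:,:2]-[600,-48.2])@S.T
    if len(Q): print(len(Q),Q.mean(0).round(1),np.percentile(Q,[3,97],axis=0).round(1).tolist(),'stand rel',np.percentile(q,[3,97],axis=0).round(1).tolist())
o=ctrl.get_obs();im=viewer.get_image('wrist');save(im,'w5.png');P=allpts(im,o)
cl(P,602,-49,147,158)
cl(P,450,-146,70,80)
im=viewer.get_image('scene');save(im,'s5.png');P2=allpts(im);cl(P2,447,-150,55,80)
plan([602,-49,303],-14)
E
```

```text
t: 8.6
ee_pos: [590.2, -45.8, 379.7]
orientation: [-0.383, -3.118, 0.0]
ft_force: [-0.7, -0.1, 0.4]
width: 87.4
t: 8.85
ee_pos: [594.7, -48.3, 379.0]
orientation: [-0.383, -3.117, 0.001]
ft_force: [-0.2, 0.4, 0.2]
width: 88.1
687 [596.4 -46.1 152.2] [[586.5, -57.0, 148.2], [607.5, -35.4, 154.2]] stand rel [[-14.0, -9.3], [7.4, 12.0]]
338 [ 439.8 -145.4   75.9] [[431.6, -154.1, 71.1], [447.2, -137.8, 78.3]] stand rel [[-140.4, -141.7], [-123.9, -125.7]]
17 [ 443.1 -140.8   68.6] [[434.7, -145.5, 60.1], [451.4, -137.4, 73.9]] stand rel [[-137.8, -133.6], [-121.8, -124.0]]
t 8.95 tcp [594.1 -48.7 379.3] q6 -1.4270532929798712
turn deg [-0.02 -0.08 -0.06] shift before [-0.0079  0.0017  0.0763] after [-0.0077  0.0017  0.0763]
```

View pics/w5.png

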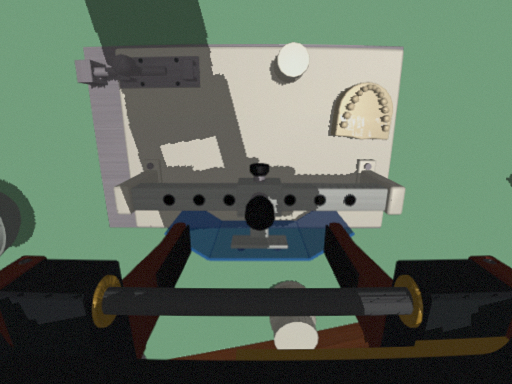

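The wrist view shows the black knob at (260,212) with three holes on each side, the bolt home at the left (100,70), and nothing disturbed. I descend on the knob and close.

```bash
python3 -m handwheel '[{"gripper":0,"tx":-0.0045,"ty":0.001,"tz":0.03,"rx":0,"ry":0,"rz":0},{"gripper":0.2,"tx":0,"ty":0,"tz":0.028,"rx":0,"ry":0,"rz":0},{"gripper":0.4,"tx":0,"ty":0,"tz":0.015,"rx":0,"ry":0,"rz":0},{"gripper":1,"tx":0,"ty":0,"tz":0,"rx":0,"ry":0,"rz":0},{"gripper":1,"tx":0,"ty":0,"tz":0,"rx":0,"ry":0,"rz":0},{"gripper":1,"tx":0,"ty":0,"tz":0,"rx":0,"ry":0,"rz":0},{"gripper":1,"tx":0,"ty":0,"tz":0,"rx":0,"ry":0,"rz":0},{"gripper":1,"tx":0,"ty":0,"tz":0,"rx":0,"ry":0,"rz":0}]'; python3 -m handwheel '[{"gripper":1,"tx":0,"ty":0,"tz":0,"rx":0,"ry":0,"rz":0},{"gripper":1,"tx":0,"ty":0,"tz":0,"rx":0,"ry":0,"rz":0}]'
python3 - <<'E'
from h import *
im=viewer.get_image('wrist');save(im,'w6.png')
o=ctrl.get_obs();print(o['t'],o['ee_pos'],o['ft_force'],o['width'])
E
```

```text
t: 9.95
ee_pos: [599.9, -48.0, 307.3]
orientation: [0.383, 3.117, 0.0]
ft_force: [-0.3, 0.1, 2.8]
width: 25.2
t: 10.2
ee_pos: [599.9, -48.0, 307.2]
orientation: [0.383, 3.117, 0.0]
ft_force: [-0.2, 0.8, 5.3]
width: 24.9
10.25 [599.88960995 -48.03122536 307.18934917] [-0.76648319  1.79033378  6.26235077] 24.944570287044677
```

View pics/w6.png

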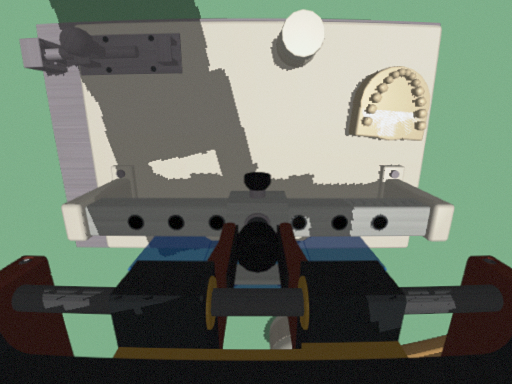

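The knob is gripped (24.9 mm). I pull up.

```bash
python3 -m handwheel '[{"gripper":1,"tx":0,"ty":0,"tz":-0.003,"rx":0,"ry":0,"rz":0},{"gripper":1,"tx":0,"ty":0,"tz":-0.004,"rx":0,"ry":0,"rz":0},{"gripper":1,"tx":0,"ty":0,"tz":-0.003,"rx":0,"ry":0,"rz":0},{"gripper":1,"tx":0,"ty":0,"tz":-0.0015,"rx":0,"ry":0,"rz":0},{"gripper":1,"tx":0,"ty":0,"tz":0,"rx":0,"ry":0,"rz":0}]'
python3 - <<'E'
from h import *
im=viewer.get_image('wrist');save(im,'w7.png')
o=ctrl.get_obs();print(o['t'],o['ee_pos'],o['ft_force'],o['width'])
E
```

```text
t: 10.88
ee_pos: [599.8, -48.0, 318.0]
orientation: [0.383, 3.118, 0.0]
ft_force: [4.8, 0.4, -9.7]
width: 25.0
10.925 [599.75369799 -48.02533744 317.9136574 ] [  5.7197321    1.59392814 -10.03188549] 24.858683176046604
```

View pics/w7.png

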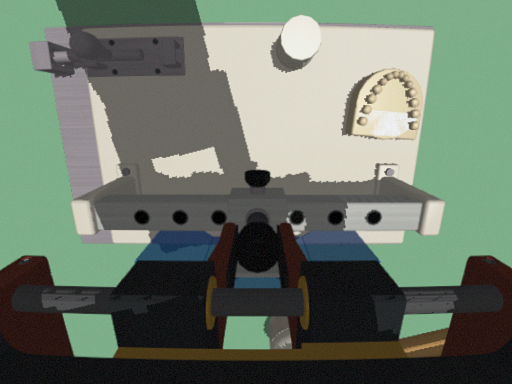

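The tool rose 10.8 mm with 10 N down, as the spring should give, and the pads show no slip. I lift slightly more and then slide 30 mm along +y.

```bash
python3 -m handwheel '[{"gripper":1,"tx":0,"ty":0,"tz":-0.0015,"rx":0,"ry":0,"rz":0},{"gripper":1,"tx":0,"ty":0.003,"tz":0,"rx":0,"ry":0,"rz":0},{"gripper":1,"tx":0,"ty":0.007,"tz":0,"rx":0,"ry":0,"rz":0},{"gripper":1,"tx":0,"ty":0.008,"tz":0,"rx":0,"ry":0,"rz":0},{"gripper":1,"tx":0,"ty":0.007,"tz":0,"rx":0,"ry":0,"rz":0},{"gripper":1,"tx":0,"ty":0.004,"tz":0,"rx":0,"ry":0,"rz":0},{"gripper":1,"tx":0,"ty":0.001,"tz":0,"rx":0,"ry":0,"rz":0},{"gripper":1,"tx":0,"ty":0,"tz":0,"rx":0,"ry":0,"rz":0}]'
python3 - <<'E'
from h import *
im=viewer.get_image('wrist');save(im,'w8.png')
o=ctrl.get_obs();print(o['t'],o['ee_pos'],o['ft_force'],o['width'], 'moved',(o['ee_pos']-np.array([599.9,-48.03,307.2]))@[.242,.970,0])
E
```

```text
t: 11.92
ee_pos: [606.9, -19.4, 319.2]
orientation: [-0.383, -3.118, 0.002]
ft_force: [5.2, -2.6, -9.6]
width: 24.7
11.975 [606.92969933 -19.45288591 319.21898803] [  5.30159373  -2.69933875 -10.44229783] 24.748942326601505 moved 29.420987904149158
```

View pics/w8.png

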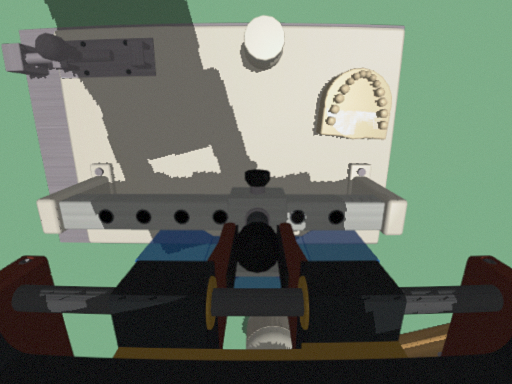

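Four holes now show left of the sleeve and two right, so it has moved one hole (29.4 mm measured). I add 0.5 mm and lower.

```bash
python3 -m handwheel '[{"gripper":1,"tx":0,"ty":0.0005,"tz":0,"rx":0,"ry":0,"rz":0},{"gripper":1,"tx":0,"ty":0,"tz":0.003,"rx":0,"ry":0,"rz":0},{"gripper":1,"tx":0,"ty":0,"tz":0.003,"rx":0,"ry":0,"rz":0},{"gripper":1,"tx":0,"ty":0,"tz":0.003,"rx":0,"ry":0,"rz":0},{"gripper":1,"tx":0,"ty":0,"tz":0.003,"rx":0,"ry":0,"rz":0},{"gripper":1,"tx":0,"ty":0,"tz":0,"rx":0,"ry":0,"rz":0}]'; python3 -m handwheel '[{"gripper":1,"tx":0,"ty":0,"tz":0.001,"rx":0,"ry":0,"rz":0},{"gripper":1,"tx":0,"ty":0,"tz":0,"rx":0,"ry":0,"rz":0}]'
```

```text
t: 12.72
ee_pos: [607.1, -18.9, 307.6]
orientation: [-0.383, -3.118, 0.001]
ft_force: [3.7, -2.9, -5.9]
width: 25.0
t: 12.98
ee_pos: [607.1, -18.6, 307.3]
orientation: [0.383, 3.118, -0.0]
ft_force: [2.0, -2.8, -0.3]
width: 24.8
```

```bash
python3 -m handwheel '[{"gripper":1,"tx":0,"ty":0,"tz":0.001,"rx":0,"ry":0,"rz":0},{"gripper":1,"tx":0,"ty":0,"tz":0,"rx":0,"ry":0,"rz":0},{"gripper":1,"tx":0,"ty":0,"tz":0,"rx":0,"ry":0,"rz":0}]'
python3 - <<'E'
from h import *
for n in ['wrist','side']:
    im=viewer.get_image(n);save(im,n+'9.png')
    if n=='side': cv2.imwrite('pics/side9z.png',cv2.resize(im['image'][140:300,170:330,::-1],None,fx=3.6,fy=3.6,interpolation=cv2.INTER_CUBIC))
o=ctrl.get_obs();print(o['t'],o['ee_pos'],o['ft_force'],o['width'], 'moved',(o['ee_pos']-np.array([599.9,-48.03,307.2]))@[.242,.970,0])
E
```

```text
t: 13.35
ee_pos: [607.2, -18.4, 307.2]
orientation: [0.383, 3.117, 0.0]
ft_force: [-0.4, -2.7, 8.1]
width: 25.0
13.45 [607.25000051 -18.42193337 307.1974315 ] [-0.88924387 -2.10471846  7.73236281] 24.78435615896218 moved 30.498524755013317
```

View pics/wrist9.png

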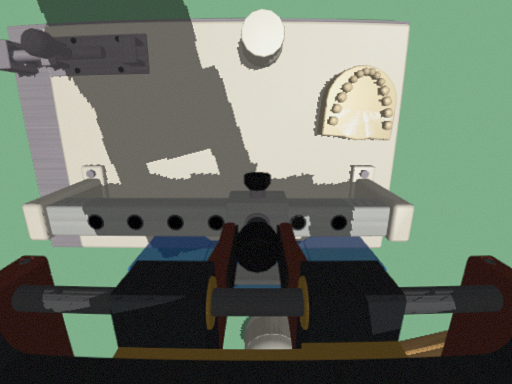

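View pics/side9z.png

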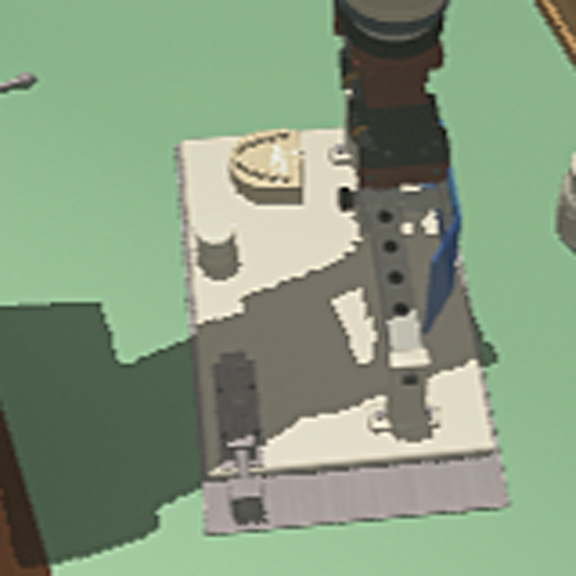

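```bash
python3 -c "
from workcell import ctrl
print(ctrl.close_job())"
```

```text
the job is handed in; nothing more can be done
None
```

The job is handed in at about 13.5 s of the 42 s allowed, and every check I made at the end agrees that it is done. No verdict was reported back.

- **Bolt:** I dragged it about 35 mm until it stopped against about 10 N. The pictures show its rod through the keeper.
- **Plunger and sleeve:** I pulled the plunger up about 12 mm, slid the shield one hole towards the grey articulator on the +y side, and lowered it.
- **Pin home:** The tool is back at its gripping height, 307.2 mm, and meets about 8 N of resistance from below. The sleeve moved about 30.5 mm, and four holes now show on its left and two on its right.
- **Grip:** The fingers are still closed on the plunger's knob at 24.8 mm opening.
- **Other things:** The jar and tooth model look undisturbed in the last pictures. I did not measure the other objects again.
- **Failed call:** My first move commands were refused because the rows left out some keys. Nothing moved.

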